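# Sort the washed tableware into its trays

### The job

Sort the clean tableware on the canteen table into the three steel trays, each piece with its own kind: the two soup spoons with the spoon, the two tea cups with the cup, the little sauce pot with the sauce pot. Cups and pot stand upright on the tray floor, spoons lie right way up and flat on the floor, side by side and parallel with the spoon already there, nothing piled on anything. It is porcelain, so set each piece down without dropping it, and leave the stack of sauce dishes and the rice bowl where they stand.

Things in the scene. Friction and masses are not known exactly. Their poses are not given: they have to be found in the camera images.
- spoon_a: White porcelain soup spoon, right way up, 135 mm long, 55 g; one of two alike. Origin: underside at mid-length; x towards the bowl, z up. Oval flat-bottomed bowl 60 x 40 mm, 16 mm high, centred at x +38. Handle: bar 14 mm wide, 6 thick, its middle rising from 14 mm up at x +13 to 27 mm up at x -60. Pinch it across y at x = -12 mm (middle 18 mm up); weight centred near x +27.
- spoon_b: White porcelain soup spoon, right way up, 135 mm long, 55 g; one of two alike. Origin: underside at mid-length; x towards the bowl, z up. Oval flat-bottomed bowl 60 x 40 mm, 16 mm high, centred at x +38. Handle: bar 14 mm wide, 6 thick, its middle rising from 14 mm up at x +13 to 27 mm up at x -60. Pinch it across y at x = -12 mm (middle 18 mm up); weight centred near x +27.
- cup_a: A white porcelain tea cup without a handle, standing mouth up: 65 mm high, 60 mm across the rim, 57 mm at half height, 46 mm at the foot, wall 4 mm, 130 g. Origin: centre of the underside, z up. Round, so it can be gripped across from any side, about 50 mm up. One of two alike.
- cup_b: A white porcelain tea cup without a handle, standing mouth up: 65 mm high, 60 mm across the rim, 57 mm at half height, 46 mm at the foot, wall 4 mm, 130 g. Origin: centre of the underside, z up. Round, so it can be gripped across from any side, about 50 mm up. One of two alike.
- pot: A lidded white porcelain soy-sauce pot, 88 mm high with its lid knob (one piece), 200 g. The body is a cylinder 52 mm across with straight sides from 8 to 56 mm up. A spout reaches to x = +46 mm and an ear handle to x = -44 mm, so grip the body across y, about 45 mm up. Origin: centre of the underside, z up.
- spoon_tray: Shallow open stainless tray, 166 x 182 mm (x by y), walls 25 mm high and 3 mm thick, floor 3 mm thick, fixed; one of three alike but for their contents. Origin: centre of the underside; x (shorter side) points away from the robot within 10 degrees. One soup spoon already lies in it, parallel with y, 55 mm to -x of its centre: spoons go here. The rest is free.
- cup_tray: Shallow open stainless tray, 166 x 182 mm (x by y), walls 25 mm high and 3 mm thick, floor 3 mm thick, fixed; one of three alike but for their contents. Origin: centre of the underside; x (shorter side) points away from the robot within 10 degrees. One tea cup already stands in it, 45 mm to -x of its centre: cups go here. The rest is free.
- pot_tray: Shallow open stainless tray, 166 x 182 mm (x by y), walls 25 mm high and 3 mm thick, floor 3 mm thick, fixed; one of three alike but for their contents. Origin: centre of the underside; x (shorter side) points away from the robot within 10 degrees. One sauce pot already stands in it, 45 mm to -y of its centre, spout along x: the sauce pot goes here. The rest is free.
- dishes: A stack of two small white sauce dishes (one piece), 90 mm across, 30 mm high, 240 g, standing among the tableware; to be left alone. Origin: centre of the underside.
- bowl: A white rice bowl, 110 mm across the rim, 58 mm high, 260 g, empty, standing behind the tableware at one side; to be left alone. Origin: centre of the underside.
Mind the look-alikes: they are no part of the job. Leave any orange or yellow look-alike of the spoon_b alone. What is shaped like the pot but green is not meant.

How it is judged:
By the outcome, as a careful person would: the job done as asked, in the order asked, and still so for the second after the job is handed in, with the robot touching nothing.
It also fails if it takes over 128 s, if anything falls off the work surface, if the arm or the gripper's body presses on something with over 40 N, if the wrist force passes 120 N, or if a joint passes its speed limit or range.

### The arm

A 7-joint arm with a two-finger parallel gripper is mounted at the origin on the work surface. World frame = base frame: x ahead of the robot, y to its left, z up, the work surface at z = 0. Lengths are in m, angles in rad, forces in N, time in s.
With the tool pointing down it reaches from about 0.35 to 0.9 m from the base axis. Payload 7.2 kg.
Tool frame: the origin (TCP) lies at the very end of the fingers, on their centre line; the grasp point (between the pads) lies 19 mm behind it (robot.grip_point_offset is the distance from the TCP to the grasp point, in m); x points along the fingers, z is the direction in which the jaws open and shut, and the axes are right-handed (so a half turn about x gives the same grasp; the last joint's range is limited). The gripper opens to 88 mm and grips with 3 to 60 N. Pads are 20 mm wide; open, the fingers measure 115 mm over their backs; the gripper's body (75 mm by 178 mm) begins 61 mm behind the grasp point.
Start: joints at [1.116, 0.411, -0.013, 1.596, 0.006, 1.134, -0.082], TCP at [0.236, -0.579, 0.223] pointing down, gripper open.
Joint ranges: [-2.95, 2.95], [-0.29, 1.99], [-1.47, 1.44], [0.14, 2.54], [-1.03, 4.17], [0.13, 1.85], [-2.86, 2.86]. Speed limits (rad/s): [2.39, 2.39, 3.01, 3.01, 3.14, 3.14, 3.14].

### API

Orientations are given as a unit quaternion [w, x, y, z].
In Python, from workcell import robot, camera, get_calibration, finder gives the robot as it stands. The module is installed in compiled form; this text tells all that it offers.
- The arm moves only by the tool play_rows, never from a script. Its argument "motion" is a list of rows, each a list of 7 numbers: the turn, a rotation vector about the tool's x, y, z in degrees, then the shift along the tool's x, y, z in cm, then the opening, from 0 (shut) to 1 (fully open). A call has 1 to 12 rows; each row is the pose to reach, as a shift and turn from the pose commanded when the call began, along the tool's axes at that moment; what a row does not reach only later rows make up. A row lasts 1/12 s, in which the tool goes at most 41.7 mm and 7.16 degrees, less where a joint would pass 70% of its speed; a pose out of reach is approached as far as the arm can. A call with a gripper value outside its range is refused whole. The fingers move at their own pace and stop on an object; "newtons" is the grip in N (left out, the last holds). Time passes only in rows, so rows that repeat a pose let the fingers close. It gives the time, the measured TCP pose, the force and the opening at its end, in the units of the state.
- robot.read_state(): the state, without advancing time (a new reading comes with each control period).
- camera(name): name is "side" or "top" or "wrist"; returns the picture (420x560x3 uint8, red, green, blue); there is no depth.
- get_calibration(name): a dict with "fx", "fy", "cx", "cy" (pixels), "extrinsics" (4x4, takes a point from world to camera coordinates). Camera axes: x right, y down, z forward; pixel columns grow to the right and rows downward; lengths in m; the calibration is good to about 2 mm. A picture is of the moment at which its call begins: read the wrist's pose just before it. get_calibration takes no time and is no camera call; for the wrist camera it gives the pose at the moment of the call.
- robot.finish_job(): hands the job in, once; it reports no verdict.
Trained networks look in the newest picture that a camera, given by its name, has taken for a name from the list of things; names that differ only in an ending like _2 or _b are one class to them, and where a whole thing is asked for, a point or a joint stands for the part that bears it (a point fixed in the world has none). Each returns a list of dicts, best first, with "score" (0 to 1); they miss things now and then, are a little off and sometimes report something else, mostly with a low value. They report only what shows in the picture. A call takes as long as a camera call. They do not tell look-alikes from the thing itself.
- finder.find_in(camera, query): "position" ([x, y, z] in m, in world coordinates, good to about 4 mm: the middle of the surface that is visible of it).
- finder.silhouettes(camera, query): "region" (420x560 bool, what is visible of it).
- finder.pinpoint(camera, query): "position" ([x, y, z] in m, in world coordinates, good to about 4 mm: a listed point, or the origin of a listed thing).
The state is a dict: "clock": time; "q": joint angles; "qd": joint speeds; "effort": joint torques, N m; "ee_pos": TCP position; "orientation": TCP orientation; "force": force on the tool from outside, world axes, zero at the start; "moment": the same for the moment, N m; "width": finger opening in m.
Only numpy, scipy, OpenCV 4.12 (cv2) and the standard library are available. Lean on these libraries where they do the work, as an engineer would, in place of code of your own. Each camera call takes 0.05 s, during which the arm holds its last target. There are 200 camera calls.

## Working session

There is one attempt and no reset: what is moved stays moved. The work goes in short steps, Python scripts to look and compute and a tool call to move; the robot and the scene stay as the last step left them, time stands still between calls to the robot, and variables do not carry over. Pictures are saved under pics/ and viewed, about 12 in all and at most 16, crops included, and the job is handed in when it is done.

Besides the shell and the picture viewer there is one more tool, called after "Call:" as name([rows], argument=value, ...), one row to a line, values as JSON. play_rows: Moves the arm, as the interface text tells. Its arguments: {"type":"object","properties":{"motion":{"type":"array"},"newtons":{"type":"number"}},"required":["motion"]}

```bash
mkdir -p pics; cat > h.py <<'E'
import numpy as np, cv2
from workcell import robot, camera, get_calibration, finder
def save(n,f):
    im=camera(n); cv2.imwrite('pics/'+f,im[:,:,::-1]); return im
def ray(n,u,v,z):
    K=get_calibration(n);E=np.array(K['extrinsics']);R=E[:3,:3];t=E[:3,3]
    d=R.T@np.array([(u-K['cx'])/K['fx'],(v-K['cy'])/K['fy'],1]);o=-R.T@t
    return o+d*(z-o[2])/d[2]
def proj(n,p):
    K=get_calibration(n);E=np.array(K['extrinsics']);c=E[:3,:3]@np.array(p)+E[:3,3]
    return np.array([K['fx']*c[0]/c[2]+K['cx'],K['fy']*c[1]/c[2]+K['cy']])
E
python3 - <<'E'
from h import *
np.set_printoptions(precision=3,suppress=True)
a=save('top','top0.png');b=save('side','side0.png')
cv2.imwrite('pics/top0b.png',cv2.resize(a,(784,588),interpolation=2)[:,:,::-1])
s=robot.read_state();print(s)
for q in ['spoon_a','cup_a','pot','spoon_tray','cup_tray','pot_tray','dishes','bowl']:
  for r in finder.pinpoint('top',q): print(q,round(r['score'],2),np.array(r['position']),proj('top',r['position']))
E
```

```text
{'clock': 0.1, 'q': array([ 1.116,  0.412, -0.013,  1.597,  0.006,  1.134, -0.082]), 'qd': array([-0.002, -0.001, -0.001, -0.003,  0.   , -0.001, -0.   ]), 'effort': array([  0.003, -58.909,   0.643, -29.171,  -0.054,   0.014,   0.   ]), 'ee_pos': array([ 0.236, -0.578,  0.222]), 'orientation': array([ 0.586,  0.395,  0.587, -0.394]), 'force': array([ 0.686,  0.271, -0.05 ]), 'moment': array([-0.041, -0.035,  0.014]), 'width': 0.08763631464402548}
spoon_a 0.9 [ 0.441 -0.066 -0.001] [301.612 231.75 ]
spoon_a 0.79 [ 0.306 -0.375 -0.002] [413.991 281.396]
spoon_a 0.63 [ 0.288 -0.201 -0.002] [350.703 287.668]
cup_a 0.82 [ 0.572 -0.186  0.005] [344.508 185.083]
cup_a 0.72 [ 0.462 -0.173 -0.001] [340.206 224.363]
cup_a 0.63 [ 0.748 -0.19  -0.   ] [345.266 123.786]
pot 0.91 [ 0.308  0.169 -0.   ] [215.968 279.872]
pot 0.89 [ 0.45   0.063 -0.002] [255.007 228.471]
spoon_tray 0.73 [ 0.5   -0.358 -0.   ] [406.488 210.989]
cup_tray 0.92 [0.485 0.371 0.002] [144.228 215.29 ]
pot_tray 0.85 [0.645 0.002 0.002] [277.185 159.278]
dishes 0.9 [0.46  0.177 0.002] [214.006 224.79 ]
```

View pics/top0b.png

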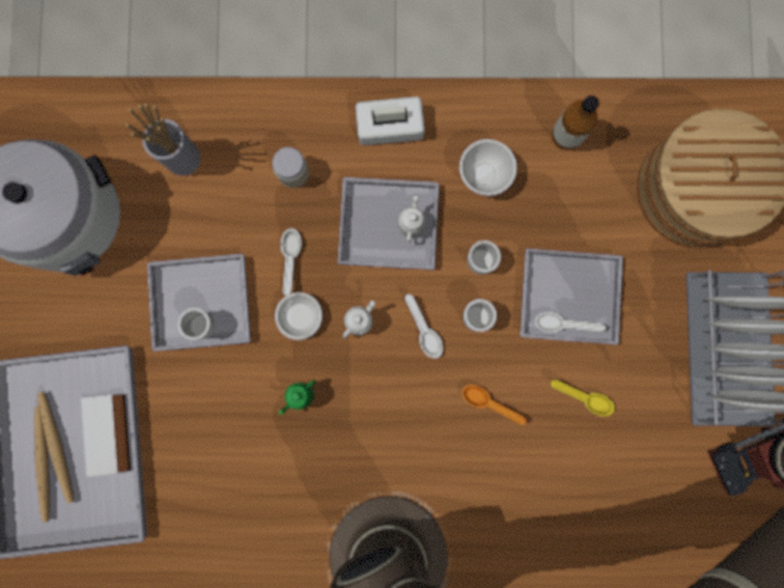

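View pics/side0.png

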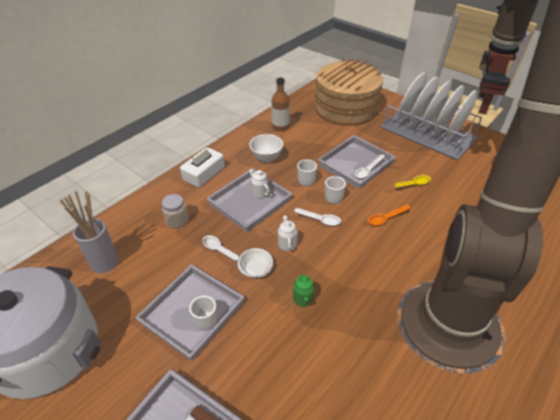

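The top view (784x588) shows:
- **Spoons:** white spoons at (424,326) and (290,262). The tray spoon at (568,323) has its bowl towards +y.
- **Cups:** at (480,316) and (485,257).
- **Pot:** at (358,320).
- **Look-alikes:** green pot, orange spoon and yellow spoon.
- **Trays:** spoon tray right, cup tray left, pot tray rear.

The side view agrees with this.

```bash
python3 - <<'E'
from h import *
from scipy.spatial.transform import Rotation as Ro
np.set_printoptions(precision=3,suppress=True)
a=camera('top')
s=robot.read_state();w=s['orientation'];print(Ro.from_quat([w[1],w[2],w[3],w[0]]).as_matrix())
for q,z in [('spoon_a',.016),('spoon_tray',.025),('cup_tray',.025),('pot_tray',.025),('cup_a',.065),('pot',.05)]:
  for r in finder.silhouettes('top',q):
    v,u=np.nonzero(r['region']); P=np.array([ray('top',x,y,z)[:2] for x,y in zip(u,v)])
    col=a[v,u].mean(0)
    m=P.mean(0);e,V=np.linalg.eigh(np.cov((P-m).T));d=V[:,1]
    p=(P-m)@d; sk=(p**3).mean()
    rect=cv2.minAreaRect((P*1000).astype(np.float32))
    print(q,round(r['score'],2),len(u),col.astype(int),'mean',m,'axis deg',np.degrees(np.arctan2(d[1],d[0])).round(1),'skew',np.sign(sk),'ext',p.min(),p.max(),'mid',m+d*(p.min()+p.max())/2,'rect',np.round(rect[0]),np.round(rect[1]),round(rect[2],1))
K=a[200:260,230:290];cv2.imwrite('pics/c1.png',cv2.resize(a[150:280,170:360],(760,520),interpolation=cv2.INTER_CUBIC)[:,:,::-1])
print(get_calibration('wrist'),[s['ee_pos']])
E
```

```text
[[-0.     0.926  0.377]
 [-0.     0.377 -0.926]
 [-1.    -0.     0.   ]]
spoon_a 0.75 378 [170 169 166] mean [0.576 0.197] axis deg 176.8 skew 1.0 ext -0.05465844269905001 0.0769219568550269 mid [0.565 0.198] rect [565. 195.] [131.  36.] 1.1
spoon_a 0.71 422 [173 104  37] mean [ 0.29  -0.194] axis deg 62.6 skew -1.0 ext -0.08022214121884993 0.05681354136101537 mid [ 0.285 -0.204] rect [ 288. -205.] [136.  38.] 68.5
spoon_a 0.7 424 [174 173 171] mean [ 0.427 -0.071] axis deg -154.1 skew -1.0 ext -0.08080803258206912 0.05510660928051041 mid [ 0.439 -0.065] rect [437. -62.] [135.  40.] 30.9
spoon_a 0.61 329 [175 157  45] mean [ 0.299 -0.385] axis deg 65.4 skew 1.0 ext -0.051947380002698454 0.07622433784783184 mid [ 0.304 -0.374] rect [ 305. -375.] [128.  33.] 63.5Traceback (most recent call last):
  File "<stdin>", line 8, in <module>
  File "h.py", line 6, in ray
    K=get_calibration(n);E=np.array(K['extrinsics']);R=E[:3,:3];t=E[:3,3]
ValueError: time passes only in moves, steps and waits
```

```bash
cat > h.py <<'E'
import numpy as np, cv2
from workcell import robot, camera, get_calibration, finder
np.set_printoptions(precision=3,suppress=True)
def save(n,f):
    im=camera(n); cv2.imwrite('pics/'+f,im[:,:,::-1]); return im
def ray(K,u,v,z):
    E=np.array(K['extrinsics']);R=E[:3,:3];t=E[:3,3];u=np.asarray(u,float);v=np.asarray(v,float)
    d=np.stack([(u-K['cx'])/K['fx'],(v-K['cy'])/K['fy'],np.ones_like(u)],-1)@R;o=-R.T@t
    return o+d*((z-o[2])/d[...,2])[...,None]
def proj(K,p):
    E=np.array(K['extrinsics']);c=np.array(p)@E[:3,:3].T+E[:3,3]
    return np.stack([K['fx']*c[...,0]/c[...,2]+K['cx'],K['fy']*c[...,1]/c[...,2]+K['cy']],-1)
E
python3 - <<'E'
from h import *
K=get_calibration('top');a=camera('top')
for q,z in [('spoon_tray',.02),('cup_tray',.02),('pot_tray',.02),('cup_a',.06),('pot',.05)]:
  for r in finder.silhouettes('top',q):
    v,u=np.nonzero(r['region']); P=ray(K,u,v,z)[:,:2]
    rect=cv2.minAreaRect((P*1000).astype(np.float32))
    print(q,round(r['score'],2),len(u),a[v,u].mean(0).astype(int),'mean',P.mean(0),'rect',np.round(rect[0]),np.round(rect[1]),round(rect[2],1))
cv2.imwrite('pics/c1.png',cv2.resize(a[150:280,170:360],(760,520),interpolation=cv2.INTER_CUBIC)[:,:,::-1])
k=get_calibration('wrist');print(k,robot.read_state()['ee_pos'],K['fx'],K['extrinsics'])
E
```

```text
spoon_tray 0.67 372 [138 137 135] mean [ 0.574 -0.186] rect [ 574. -185.] [53. 61.] 45.0
spoon_tray 0.55 3961 [133 131 137] mean [ 0.503 -0.358] rect [ 498. -357.] [190. 174.] 85.7
cup_tray 0.72 3895 [133 131 137] mean [ 0.504 -0.36 ] rect [ 498. -357.] [190. 174.] 85.7
cup_tray 0.67 3966 [135 134 139] mean [0.489 0.374] rect [485. 374.] [176. 192.] 5.5
pot_tray 0.81 3938 [130 127 132] mean [0.642 0.007] rect [643.   3.] [194. 179.] 86.7
pot_tray 0.25 877 [165 164 162] mean [0.457 0.177] rect [457. 177.] [91. 88.] 0.8
cup_a 0.91 413 [144 143 141] mean [ 0.456 -0.172] rect [ 457. -171.] [59. 59.] 0.2
cup_a 0.6 447 [139 137 134] mean [ 0.568 -0.18 ] rect [ 568. -181.] [60. 66.] 63.3
cup_a 0.49 343 [171 171 168] mean [0.571 0.191] rect [558. 188.] [124.  35.] 1.0
pot 0.91 335 [162 160 157] mean [0.448 0.057] rect [450.  56.] [52. 66.] 85.8
pot 0.61 354 [ 41 101  50] mean [0.303 0.172] rect [302. 174.] [54. 64.] 4.3
{'fx': 315.71493326225675, 'fy': 315.71493326225675, 'cx': 282.74670694471655, 'cy': 206.3105811212712, 'extrinsics': array([[ 0.377, -0.926, -0.001, -0.624],
       [-0.885, -0.36 ,  0.295, -0.036],
       [-0.273, -0.11 , -0.956,  0.392],
       [ 0.   ,  0.   ,  0.   ,  1.   ]])} [ 0.236 -0.579  0.223] 523.8892549180337 [[ 0.004 -1.    -0.002 -0.009]
 [-0.995 -0.003 -0.103  0.511]
 [ 0.103  0.002 -0.995  1.407]
 [ 0.     0.     0.     1.   ]]
```

View pics/c1.png

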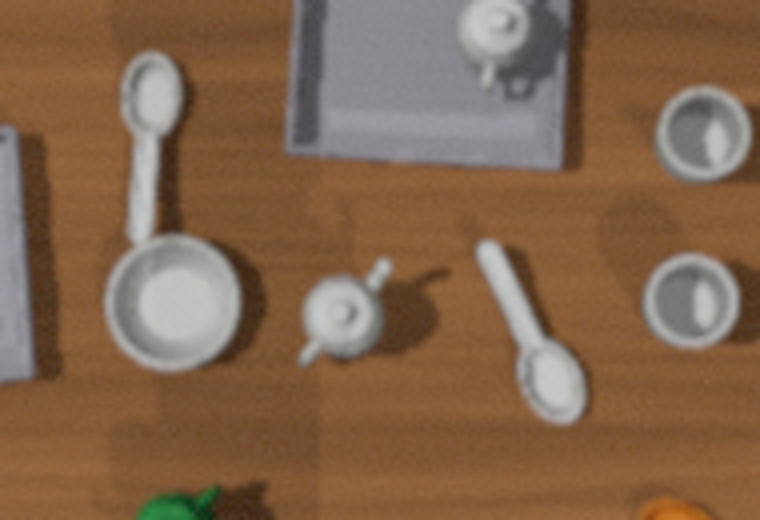

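The crop shows spoon_a with its bowl at (553,380) and handle tip at (488,248). Spoon_b has its bowl at (153,95) and its handle tip at (140,235), almost touching the dishes.

```bash
python3 - <<'E'
from h import *
K=get_calibration('top')
for n,b,h in [('a',(553,380),(488,246)),('b',(153,95),(140,238))]:
  B=ray(K,170+b[0]/4,150+b[1]/4,.014);H=ray(K,170+h[0]/4,150+h[1]/4,.03);d=(B-H)[:2]
  yaw=np.arctan2(d[1],d[0]);u=d/np.hypot(*d);print(n,B,H,np.hypot(*d),np.degrees(yaw),'grasp',B[:2]-u*.05)
k=get_calibration('wrist');E=np.array(k['extrinsics']);print('cam',-E[:3,:3].T@E[:3,3])
E
```

```text
a [ 0.404 -0.084  0.014] [ 0.495 -0.039  0.03 ] 0.10103183859982331 -153.5922346515241 grasp [ 0.449 -0.062]
b [0.601 0.194 0.014] [0.5   0.198 0.03 ] 0.10145730931488718 -2.7304974113295044 grasp [0.551 0.196]
cam [ 0.31  -0.548  0.384]
```

Call:
play_rows([
  [-84, 0, 0, 0, 34, -34.6, 1],
  [-84, 0, 0, 0, 34, -34.6, 1],
  [-84, 0, 0, 0, 34, -34.6, 1],
  [-84, 0, 0, 0, 34, -34.6, 1],
  [-84, 0, 0, 0, 34, -34.6, 1],
  [-84, 0, 0, 0, 34, -34.6, 1],
  [-84, 0, 0, 0, 34, -34.6, 1],
  [-84, 0, 0, 0, 34, -34.6, 1],
  [-84, 0, 0, 0, 34, -34.6, 1],
  [-84, 0, 0, 0, 34, -34.6, 1],
  [-84, 0, 0, 0, 34, -34.6, 1],
  [-84, 0, 0, 0, 34, -34.6, 1],
])

```text
clock: 1.95
ee_pos: [0.4213, -0.1262, 0.2232]
orientation: [0.7, -0.103, 0.699, 0.103]
force: [0.7, -0.0, 0.8]
width: 0.0879
```

```bash
cat >> h.py <<'E'
from scipy.spatial.transform import Rotation as Ro
def st():
    s=robot.read_state();w=s['orientation'];R=Ro.from_quat([w[1],w[2],w[3],w[0]]).as_matrix()
    jaw=np.degrees(np.arctan2(R[1,2],R[0,2]))
    print('t',s['clock'],'pos',s['ee_pos'],'jaw',jaw.round(1),'tilt',R[:,0],'q7',s['q'][6].round(2),'w',round(s['width'],4),'F',s['force'])
    return s,R,jaw
def go(p,jaw=None):
    "cm shifts in tool axes & turn about x to TCP pos p, jaw yaw"
    s,R,j=st();print('shift cm',(R.T@(np.array(p)-s['ee_pos'])*100).round(1),'turn',None if jaw is None else round((j-jaw+180)%360-180,1))
E
python3 -c "
from h import *
go([.449,-.062,.2],116.4)"
```

```text
t 1.95 pos [ 0.421 -0.126  0.223] jaw 16.7 tilt [ 0.002  0.    -1.   ] q7 0.4 w 0.0879 F [ 0.677 -0.017  0.757]
shift cm [2.3 5.4 4.5] turn -99.7
```

Call:
play_rows([
  [-85, 0, 0, 2.3, 5.4, 4.5, 1],
  [-85, 0, 0, 2.3, 5.4, 4.5, 1],
  [-85, 0, 0, 2.3, 5.4, 4.5, 1],
  [-85, 0, 0, 2.3, 5.4, 4.5, 1],
  [-85, 0, 0, 2.3, 5.4, 4.5, 1],
  [-85, 0, 0, 2.3, 5.4, 4.5, 1],
  [-85, 0, 0, 2.3, 5.4, 4.5, 1],
  [-85, 0, 0, 2.3, 5.4, 4.5, 1],
  [-85, 0, 0, 2.3, 5.4, 4.5, 1],
  [-85, 0, 0, 2.3, 5.4, 4.5, 1],
  [-85, 0, 0, 2.3, 5.4, 4.5, 1],
  [-85, 0, 0, 2.3, 5.4, 4.5, 1],
])

```text
clock: 2.95
ee_pos: [0.4484, -0.0658, 0.1998]
orientation: [-0.447, 0.548, -0.447, -0.548]
force: [0.9, -0.3, 0.2]
width: 0.0876
```

Call:
play_rows([
  [-12, 0, 0, 0, 0, 0, 1],
  [-12, 0, 0, 0, 0, 0, 1],
  [-12, 0, 0, 0, 0, 0, 1],
  [-12, 0, 0, 0, 0, 0, 1],
])

```text
clock: 3.28
ee_pos: [0.4483, -0.0659, 0.1997]
orientation: [-0.39, 0.59, -0.39, -0.59]
force: [0.6, -0.8, 0.1]
width: 0.0876
```

```bash
python3 -c "
from h import *
go([.449,-.062,.2],116.4)
K=get_calibration('wrist');a=save('wrist','w1.png')
print(proj(K,np.array([.449,-.062,.018])))
for r in finder.pinpoint('wrist','spoon_a'): print(r['score'],np.array(r['position']))
np.save('K.npy',K,allow_pickle=True)"
```

```text
t 3.2833 pos [ 0.448 -0.066  0.2  ] jaw 113.0 tilt [ 0. -0. -1.] q7 1.81 w 0.0876 F [ 0.611 -0.846  0.083]
shift cm [-0.  -0.2  0.3] turn -3.4
[285.265 187.415]
0.59 [ 0.436 -0.061  0.   ]
```

View pics/w1.png

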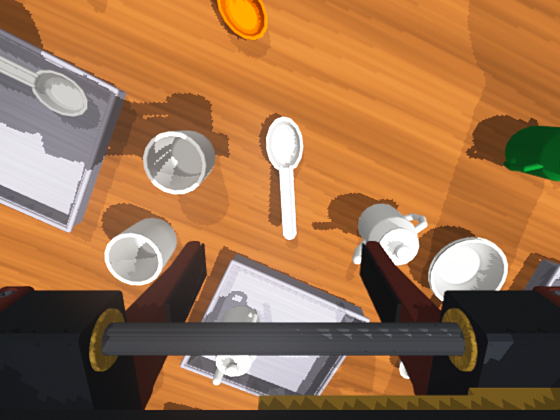

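The wrist view shows spoon_a with its bowl at (285,144) and handle tip at (290,237). The pot's ear is at (415,222), towards the robot, and its spout is at (358,255).

```bash
cat >> h.py <<'E'
def spoon(K,b,h,zb=.014,zh=.03):
    B=ray(K,*b,zb);H=ray(K,*h,zh);d=(B-H)[:2];u=d/np.hypot(*d)
    print('bowl',B,'tip',H,'len',np.hypot(*d),'yaw',np.degrees(np.arctan2(u[1],u[0])).round(1),'grasp',B[:2]-u*.05)
    return B[:2]-u*.05,np.degrees(np.arctan2(u[1],u[0]))
E
python3 -c "
from h import *
K=get_calibration('wrist')
g,y=spoon(K,(285,143.5),(290.3,237))
go([*g,.003],y+270)"
```

```text
bowl [ 0.405 -0.081  0.014] tip [ 0.497 -0.035  0.03 ] len 0.10293136169863283 yaw -153.6 grasp [ 0.45  -0.059]
t 3.3833 pos [ 0.448 -0.066  0.2  ] jaw 113.0 tilt [ 0. -0. -1.] q7 1.81 w 0.088 F [-0.877 -0.415  0.481]
shift cm [19.7 -0.4  0.6] turn -3.4
```

Call:
play_rows([
  [-3.4, 0, 0, 4, -0.4, 0.6, 0.5],
  [-3.4, 0, 0, 8, -0.4, 0.6, 0.5],
  [-3.4, 0, 0, 11, -0.4, 0.6, 0.5],
  [-3.4, 0, 0, 14, -0.4, 0.6, 0.5],
  [-3.4, 0, 0, 16.5, -0.4, 0.6, 0.5],
  [-3.4, 0, 0, 18.2, -0.4, 0.6, 0.5],
  [-3.4, 0, 0, 19.2, -0.4, 0.6, 0.5],
  [-3.4, 0, 0, 19.6, -0.4, 0.6, 0.5],
  [-3.4, 0, 0, 19.6, -0.4, 0.6, 0.5],
  [-3.4, 0, 0, 19.6, -0.4, 0.6, 0.5],
], newtons=25)

```text
clock: 4.22
ee_pos: [0.4502, -0.0586, 0.0043]
orientation: [-0.372, 0.602, -0.372, -0.601]
force: [0.9, 0.3, -0.6]
width: 0.0439
```

Call:
play_rows([
  [0, 0, 0, 0, 0, 0, 0.1],
  [0, 0, 0, 0, 0, 0, 0],
  [0, 0, 0, 0, 0, 0, 0],
  [0, 0, 0, 0, 0, 0, 0],
  [0, 0, 0, 0, 0, 0, 0],
  [0, 0, 0, 0, 0, 0, 0],
], newtons=25)

```text
clock: 4.72
ee_pos: [0.4498, -0.0587, 0.0039]
orientation: [-0.372, 0.602, -0.372, -0.601]
force: [0.0, 0.3, 1.7]
width: 0.0139
```

Call:
play_rows([
  [0, 0, 0, -1, 0, 0, 0],
  [0, 0, 0, -3, 0, 0, 0],
  [0, 0, 0, -6, 0, 0, 0],
  [0, 0, 0, -9, 0, 0, 0],
  [0, 0, 0, -12, 0, 0, 0],
  [0, 0, 0, -14, 0, 0, 0],
  [0, 0, 0, -14, 0, 0, 0],
])

```text
clock: 5.3
ee_pos: [0.4517, -0.0584, 0.1479]
orientation: [-0.372, 0.604, -0.371, -0.599]
force: [0.3, 0.4, -0.6]
width: 0.0136
```

```bash
python3 -c "
from h import *
go([.499,-.358,.14],-4.2)
K=get_calibration('wrist');a=save('wrist','w2.png')"
```

```text
t 5.3 pos [ 0.452 -0.058  0.148] jaw 116.6 tilt [ 0.006 -0.002 -1.   ] q7 1.77 w 0.0136 F [ 0.341  0.355 -0.575]
shift cm [  0.9   9.2 -28.9] turn 120.8
```

View pics/w2.png

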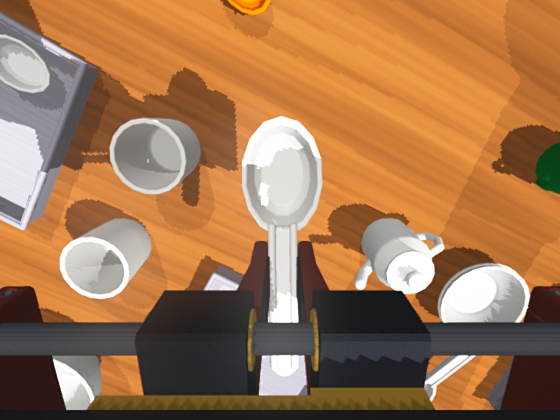

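Call:
play_rows([
  [7, 0, 0, 0, 0.5, -2.5, 0],
  [14, 0, 0, 0, 1, -5.4, 0],
  [21, 0, 0, 0, 1.5, -8.1, 0],
  [28, 0, 0, 0, 2, -10.8, 0],
  [35, 0, 0, 0, 2.5, -13.5, 0],
  [42, 0, 0, 0, 3, -16.2, 0],
  [49, 0, 0, 0, 3.5, -18.9, 0],
  [56, 0, 0, 0, 4, -21.6, 0],
  [63, 0, 0, 0, 4.5, -24.3, 0],
  [70, 0, 0, 0, 5, -27, 0],
  [77, 0, 0, 0, 5.5, -29.7, 0],
  [84, 0, 0, 0, 5.9, -32.3, 0],
])

```text
clock: 6.35
ee_pos: [0.5405, -0.375, 0.1419]
orientation: [0.679, -0.196, 0.68, 0.197]
force: [0.1, 0.0, -0.8]
width: 0.0137
```

Call:
play_rows([
  [7, 0, 0, 0, 0, 0, 0],
  [14, 0, 0, 0, 0, 0, 0],
  [21, 0, 0, 0, 0, 0, 0],
  [28, 0, 0, 0, 0, 0, 0],
  [34, 0, 0, 0, 0, 0, 0],
  [37, 0, 0, 0, 0, 0, 0],
  [37, 0, 0, 0, 0, 0, 0],
  [37, 0, 0, 0, 0, 0, 0],
])

```text
clock: 7.02
ee_pos: [0.5407, -0.3734, 0.1424]
orientation: [0.706, 0.027, 0.707, -0.026]
force: [-0.4, -0.1, -1.1]
width: 0.0138
```

```bash
python3 -c "
from h import *
go([.544,-.373,.008],-4.2)
K=get_calibration('wrist');a=save('wrist','w3.png')
e=np.array([.9973,-.0732,0]);f=np.array([.0732,.9973,0]);c=np.array([.499,-.358,0])
for x,y in [(83,91),(83,-91),(-83,91),(-83,-91)]: print(x,y,proj(K,c+e*x/1000+f*y/1000+[0,0,.025]))
print(proj(K,c-e*.055+f*.038+[0,0,.019]),proj(K,c-e*.055-f*.067+[0,0,.033]))"
```

```text
t 7.0167 pos [ 0.541 -0.373  0.142] jaw -4.3 tilt [-0.002  0.001 -1.   ] q7 0.36 w 0.0138 F [-0.405 -0.066 -1.079]
shift cm [13.4  0.1  0.4] turn -0.1
83 91 [332.391  81.248]
83 -91 [324.359 277.65 ]
-83 91 [131.357  81.785]
-83 -91 [157.499 277.765]
[174.233 145.85 ] [180.759 259.534]
```

View pics/w3.png

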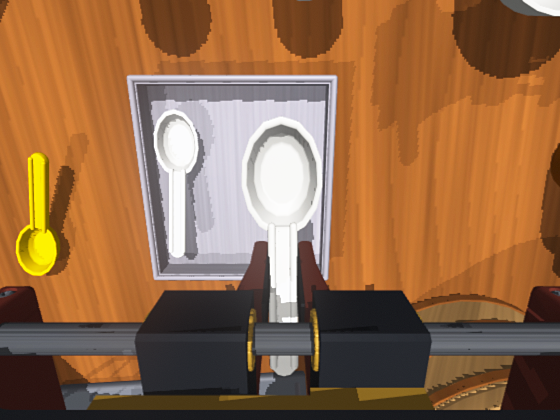

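The wrist view shows the tray rim corners at (130,76), (337,76) and (155,279), within about 2 mm of the estimate. The tray spoon's bowl is at (177,143), and the held spoon is parallel to it.

Call:
play_rows([
  [0, 0, 0, 3, 0.1, 0.4, 0],
  [0, 0, 0, 6, 0.1, 0.4, 0],
  [0, 0, 0, 9, 0.1, 0.4, 0],
  [0, 0, 0, 11, 0.1, 0.4, 0],
  [0, 0, 0, 12.3, 0.1, 0.4, 0],
  [0, 0, 0, 12.8, 0.1, 0.4, 0],
  [0, 0, 0, 13, 0.1, 0.4, 0],
  [0, 0, 0, 13.2, 0.1, 0.4, 0],
  [0, 0, 0, 13.3, 0.1, 0.4, 0],
  [0, 0, 0, 13.3, 0.1, 0.4, 0],
])

```text
clock: 7.9
ee_pos: [0.546, -0.3737, 0.0118]
orientation: [0.707, 0.027, 0.706, -0.028]
force: [-0.7, 0.2, -1.3]
width: 0.0135
```

Call:
play_rows([
  [0, 0, 0, 0.05, 0, 0, 0],
  [0, 0, 0, 0.1, 0, 0, 0],
  [0, 0, 0, 0.15, 0, 0, 0],
  [0, 0, 0, 0.15, 0, 0, 0],
])

```text
clock: 8.23
ee_pos: [0.5454, -0.3733, 0.0094]
orientation: [0.707, 0.027, 0.706, -0.027]
force: [0.6, -0.2, -0.3]
width: 0.0136
```

Call:
play_rows([
  [0, 0, 0, 0.07, 0, 0, 0],
  [0, 0, 0, 0.14, 0, 0, 0],
  [0, 0, 0, 0.2, 0, 0, 0],
  [0, 0, 0, 0.2, 0, 0, 0],
])

```text
clock: 8.57
ee_pos: [0.5454, -0.3733, 0.0071]
orientation: [0.707, 0.027, 0.707, -0.027]
force: [0.1, 0.4, 0.4]
width: 0.0136
```

Call:
play_rows([
  [0, 0, 0, 0.05, 0, 0, 0],
  [0, 0, 0, 0.05, 0, 0, 0],
  [0, 0, 0, 0.05, 0, 0, 0],
])

```text
clock: 8.82
ee_pos: [0.5454, -0.3734, 0.0069]
orientation: [0.707, 0.027, 0.707, -0.027]
force: [-1.3, -0.2, 3.4]
width: 0.0131
```

Call:
play_rows([
  [0, 0, 0, 0, 0, 0, 0.2],
  [0, 0, 0, 0, 0, 0, 0.27],
  [0, 0, 0, 0, 0, 0, 0.27],
  [0, 0, 0, -1, 0, 0, 0.27],
  [0, 0, 0, -3, 0, 0, 0.27],
  [0, 0, 0, -7, 0, 0, 0.27],
  [0, 0, 0, -11, 0, 0, 0.27],
  [0, 0, 0, -15, 0, 0, 0.4],
  [0, 0, 0, -19, 0, 0, 0.5],
  [0, 0, 0, -19, 0, 0, 0.5],
  [0, 0, 0, -19, 0, 0, 0.5],
])

```text
clock: 9.73
ee_pos: [0.5468, -0.3741, 0.2007]
orientation: [0.709, 0.026, 0.705, -0.029]
force: [-1.0, 0.7, -1.2]
width: 0.0431
```

```bash
python3 -c "
from h import *
go([.551,.19,.2],-92.7)
K=get_calibration('wrist');a=save('wrist','w4.png')"
```

```text
t 9.7333 pos [ 0.547 -0.374  0.201] jaw -4.4 tilt [ 0.005 -0.004 -1.   ] q7 0.36 w 0.0431 F [-1.015  0.662 -1.158]
shift cm [-0.1 56.3 -3.9] turn 88.3
```

View pics/w4.png

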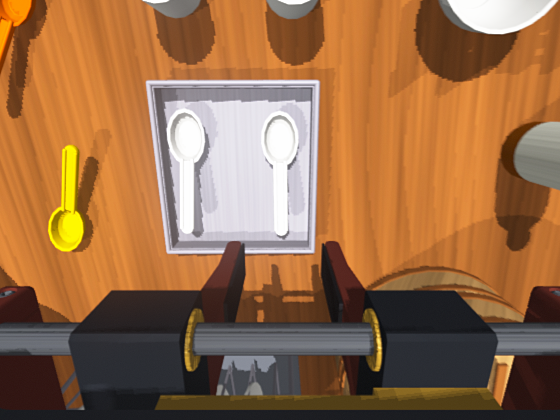

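The wrist view shows both spoons side by side and parallel in the tray. The tray spoon is at (187,170) and the new one at (280,170).

Call:
play_rows([
  [7, 0, 0, 0, 2, 0, 0.5],
  [14, 0, 0, 0, 6, -0.5, 0.5],
  [21, 0, 0, 0, 10, -1, 0.5],
  [28, 0, 0, 0, 14, -1.5, 0.5],
  [35, 0, 0, 0, 18, -2, 0.5],
  [42, 0, 0, 0, 22, -2.3, 0.5],
  [49, 0, 0, 0, 26, -2.6, 0.5],
  [56, 0, 0, 0, 30, -3, 0.5],
  [63, 0, 0, 0, 34, -3.3, 0.5],
  [70, 0, 0, 0, 38, -3.6, 0.5],
  [77, 0, 0, 0, 42, -3.9, 0.5],
  [84, 0, 0, 0, 46, -3.9, 0.5],
])

```text
clock: 10.78
ee_pos: [0.5398, 0.0774, 0.1951]
orientation: [0.516, 0.482, 0.517, -0.484]
force: [0.2, -1.1, -0.5]
width: 0.0438
```

Call:
play_rows([
  [4, 0, 0, 0, 0, -4, 0.5],
  [4, 0, 0, 0, 0, -8, 0.5],
  [4, 0, 0, 0, 0, -10.3, 0.5],
  [4, 0, 0, 0, 0, -10.3, 0.5],
  [4, 0, 0, 0, 0, -10.3, 0.5],
])

```text
clock: 11.2
ee_pos: [0.5324, 0.1799, 0.195]
orientation: [0.501, 0.497, 0.502, -0.499]
force: [0.5, -0.8, 0.2]
width: 0.0441
```

```bash
python3 -c "
from h import *
go([.551,.196,.2],-92.7)
K=get_calibration('wrist');a=save('wrist','w5.png')
print(proj(K,np.array([[.601,.194,.014],[.5,.198,.03]])))"
```

```text
t 11.2 pos [0.532 0.18  0.195] jaw -89.6 tilt [-0.003 -0.001 -1.   ] q7 -2.03 w 0.0441 F [ 0.535 -0.775  0.2  ]
shift cm [-0.5  1.9 -1.6] turn 3.1
[[269.958 120.298]
 [266.182 216.433]]
```

View pics/w5.png

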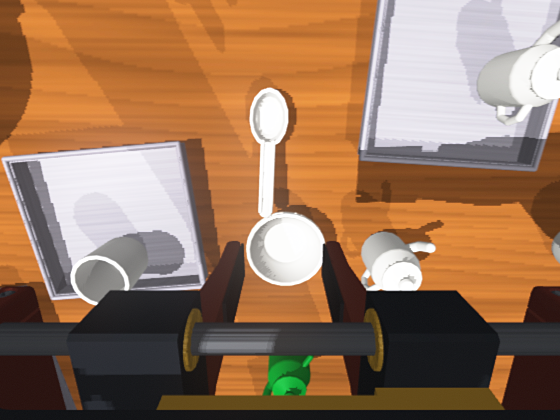

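Spoon_b's bowl is at (269,117) and its handle tip at (265,216), just clear of the dishes' rim.

```bash
python3 -c "
from h import *
K=get_calibration('wrist')
g,y=spoon(K,(268.8,117),(265,217))
go([*g,.004],y-90)"
```

```text
bowl [0.605 0.193 0.014] tip [0.5   0.197 0.03 ] len 0.10513559323898355 yaw -2.4 grasp [0.555 0.195]
t 11.25 pos [0.533 0.178 0.195] jaw -89.7 tilt [-0.003 -0.002 -1.   ] q7 -2.03 w 0.0435 F [ 0.068 -0.411 -0.073]
shift cm [19.1  2.3 -1.7] turn 2.7
```

Call:
play_rows([
  [2.7, 0, 0, 2, 2.3, -1.7, 0.5],
  [2.7, 0, 0, 6, 2.3, -1.7, 0.5],
  [2.7, 0, 0, 9.5, 2.3, -1.7, 0.5],
  [2.7, 0, 0, 13, 2.3, -1.7, 0.5],
  [2.7, 0, 0, 15.5, 2.3, -1.7, 0.5],
  [2.7, 0, 0, 17.5, 2.3, -1.7, 0.5],
  [2.7, 0, 0, 18.5, 2.3, -1.7, 0.5],
  [2.7, 0, 0, 19.1, 2.3, -1.7, 0.5],
  [2.7, 0, 0, 19.1, 2.3, -1.7, 0.5],
  [2.7, 0, 0, 19.1, 2.3, -1.7, 0.5],
])

```text
clock: 12.08
ee_pos: [0.5574, 0.1953, 0.0063]
orientation: [0.489, 0.511, 0.489, -0.511]
force: [-0.7, 0.9, -0.0]
width: 0.0437
```

Call:
play_rows([
  [0, 0, 0, 0, 0, 0, 0.1],
  [0, 0, 0, 0, 0, 0, 0],
  [0, 0, 0, 0, 0, 0, 0],
  [0, 0, 0, 0, 0, 0, 0],
  [0, 0, 0, 0, 0, 0, 0],
  [0, 0, 0, 0, 0, 0, 0],
], newtons=25)

```text
clock: 12.58
ee_pos: [0.557, 0.1959, 0.006]
orientation: [0.489, 0.511, 0.489, -0.51]
force: [-0.2, -0.3, 3.2]
width: 0.0136
```

Call:
play_rows([
  [0, 0, 0, -1, 0, 0, 0],
  [0, 0, 0, -3, 0, 0, 0],
  [0, 0, 0, -6, 0, 0, 0],
  [0, 0, 0, -9, 0, 0, 0],
  [0, 0, 0, -12, 0, 0, 0],
  [0, 0, 0, -14, 0, 0, 0],
  [0, 0, 0, -14, 0, 0, 0],
])

```text
clock: 13.17
ee_pos: [0.5591, 0.1968, 0.1511]
orientation: [0.49, 0.513, 0.488, -0.508]
force: [0.1, 0.2, -1.4]
width: 0.0139
```

```bash
python3 -c "
from h import *
e=np.array([.9973,-.0732,0]);f=np.array([.0732,.9973,0]);c=np.array([.5005,-.357,.148])
print(c-.004*e-.012*f);go(c-.004*e-.012*f,-4.2)"
```

```text
[ 0.496 -0.369  0.148]
t 13.1667 pos [0.559 0.197 0.151] jaw -92.5 tilt [ 0.007  0.003 -1.   ] q7 -2.09 w 0.0139 F [ 0.091  0.194 -1.375]
shift cm [ 0.1 -3.9 56.8] turn -88.3
```

Call:
play_rows([
  [-7, 0, 0, 0, -0.3, 2, 0],
  [-14, 0, 0, 0, -0.6, 6, 0],
  [-21, 0, 0, 0, -0.9, 10, 0],
  [-28, 0, 0, 0, -1.2, 14, 0],
  [-35, 0, 0, 0, -1.5, 18, 0],
  [-42, 0, 0, 0, -1.8, 22, 0],
  [-49, 0, 0, 0, -2.1, 26, 0],
  [-56, 0, 0, 0, -2.4, 30, 0],
  [-63, 0, 0, 0, -2.7, 34, 0],
  [-70, 0, 0, 0, -3, 38, 0],
  [-77, 0, 0, 0, -3.4, 42, 0],
  [-84, 0, 0, 0, -3.9, 46, 0],
])

```text
clock: 14.17
ee_pos: [0.4993, -0.2518, 0.1454]
orientation: [0.704, 0.067, 0.704, -0.067]
force: [2.0, -0.2, -0.1]
width: 0.0135
```

```bash
python3 -c "
from h import *
go([.496,-.367,.148],-4.2)"
```

```text
t 14.1667 pos [ 0.499 -0.252  0.145] jaw -10.9 tilt [-0.001  0.    -1.   ] q7 0.06 w 0.0135 F [ 2.029 -0.178 -0.079]
shift cm [ -0.3 -11.4   1.9] turn -6.7
```

Call:
play_rows([
  [-4.3, 0, 0, 0, -4, 0.6, 0],
  [-4.3, 0, 0, 0, -8, 1.2, 0],
  [-4.3, 0, 0, 0, -10.5, 1.6, 0],
  [-4.3, 0, 0, 0, -10.5, 1.6, 0],
  [-4.3, 0, 0, 0, -10.5, 1.6, 0],
  [-4.3, 0, 0, 0, -10.5, 1.6, 0],
])

```text
clock: 14.67
ee_pos: [0.4953, -0.3551, 0.1451]
orientation: [0.706, 0.043, 0.706, -0.042]
force: [0.1, -0.1, -1.0]
width: 0.0138
```

```bash
python3 -c "
from h import *
go([.496,-.367,.012],-4.2);save('wrist','w6.png')"
```

```text
t 14.6667 pos [ 0.495 -0.355  0.145] jaw -6.9 tilt [-0.001  0.001 -1.   ] q7 0.3 w 0.0138 F [ 0.108 -0.053 -0.994]
shift cm [13.3 -1.2  0.2] turn -2.7
```

View pics/w6.png

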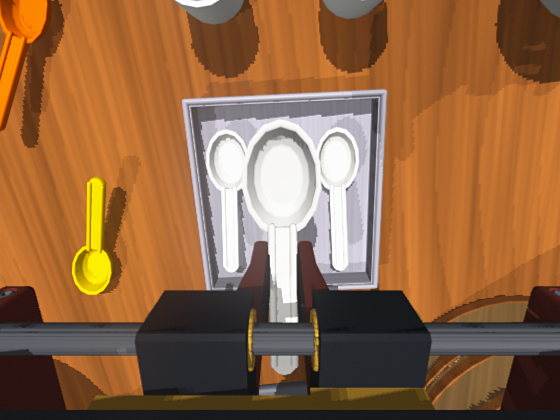

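The held spoon (x px 282) is centred between the two tray spoons (227 and 338).

Call:
play_rows([
  [-2.7, 0, 0, 1, -1.2, 0.2, 0],
  [-2.7, 0, 0, 4, -1.2, 0.2, 0],
  [-2.7, 0, 0, 7, -1.2, 0.2, 0],
  [-2.7, 0, 0, 9.5, -1.2, 0.2, 0],
  [-2.7, 0, 0, 11.5, -1.2, 0.2, 0],
  [-2.7, 0, 0, 12.6, -1.2, 0.2, 0],
  [-2.7, 0, 0, 13, -1.2, 0.2, 0],
  [-2.7, 0, 0, 13.2, -1.2, 0.2, 0],
  [-2.7, 0, 0, 13.3, -1.2, 0.2, 0],
  [-2.7, 0, 0, 13.3, -1.2, 0.2, 0],
  [-2.7, 0, 0, 13.3, -1.2, 0.2, 0],
])

```text
clock: 15.63
ee_pos: [0.4967, -0.3689, 0.0139]
orientation: [0.707, 0.026, 0.706, -0.026]
force: [0.0, 0.1, -1.4]
width: 0.0134
```

Call:
play_rows([
  [0, 0, 0, 0.05, 0, 0, 0],
  [0, 0, 0, 0.1, 0, 0, 0],
  [0, 0, 0, 0.1, 0, 0, 0],
])

```text
clock: 15.88
ee_pos: [0.496, -0.3687, 0.012]
orientation: [0.707, 0.026, 0.706, -0.026]
force: [-0.2, -0.3, -1.2]
width: 0.0136
```

Call:
play_rows([
  [0, 0, 0, 0.08, 0, 0, 0],
  [0, 0, 0, 0.16, 0, 0, 0],
  [0, 0, 0, 0.23, 0, 0, 0],
  [0, 0, 0, 0.23, 0, 0, 0],
])

```text
clock: 16.22
ee_pos: [0.4959, -0.3685, 0.0092]
orientation: [0.707, 0.026, 0.707, -0.026]
force: [-0.2, 0.2, -0.4]
width: 0.0137
```

Call:
play_rows([
  [0, 0, 0, 0.05, 0, 0, 0],
  [0, 0, 0, 0.1, 0, 0, 0],
  [0, 0, 0, 0.1, 0, 0, 0],
])

```text
clock: 16.47
ee_pos: [0.4959, -0.3686, 0.0087]
orientation: [0.707, 0.026, 0.707, -0.026]
force: [-1.0, 1.4, 5.1]
width: 0.0134
```

Call:
play_rows([
  [0, 0, 0, 0, 0, 0, 0.2],
  [0, 0, 0, 0, 0, 0, 0.27],
  [0, 0, 0, 0, 0, 0, 0.27],
  [0, 0, 0, -1, 0, 0, 0.27],
  [0, 0, 0, -3, 0, 0, 0.27],
  [0, 0, 0, -7, 0, 0, 0.27],
  [0, 0, 0, -11, 0, 0, 0.27],
  [0, 0, 0, -15, 0, 0, 0.4],
  [0, 0, 0, -17, 3, -1, 0.9],
  [0, 0, 0, -17, 7, -2, 0.9],
  [0, 0, 0, -17, 10, -3, 0.9],
  [0, 0, 0, -17, 10, -3, 0.9],
])

```text
clock: 17.47
ee_pos: [0.4731, -0.2599, 0.1799]
orientation: [0.707, 0.024, 0.706, -0.023]
force: [0.0, 0.5, 0.1]
width: 0.0537
```

```bash
python3 -c "
from h import *
save('wrist','w7.png')
for r in finder.pinpoint('wrist','cup_a')+finder.pinpoint('wrist','spoon_a'): print(r['score'],np.array(r['position']))
go([.458,-.172,.2],-4.2)"
```

```text
0.87 [ 0.575 -0.178 -0.004]
0.87 [ 0.461 -0.169  0.002]
0.88 [ 0.544 -0.359 -0.001]
0.69 [ 0.496 -0.36   0.003]
0.68 [ 0.286 -0.205  0.003]
0.58 [ 0.305 -0.368  0.002]
0.21 [ 0.501 -0.352  0.005]
t 17.6167 pos [ 0.474 -0.267  0.179] jaw -4.2 tilt [ 0.001 -0.001 -1.   ] q7 0.23 w 0.0655 F [ 0.256 -0.517  0.542]
shift cm [-2.1  9.4 -2.2] turn 0.0
```

View pics/w7.png

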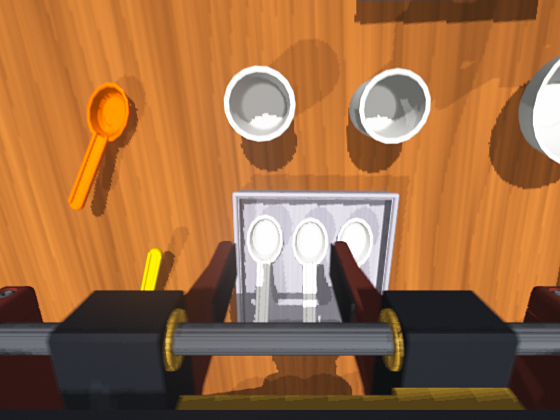

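All three spoons lie parallel and separate in the tray. The cup rims are at (259,103) and (391,105).

Call:
play_rows([
  [0, 0, 0, 0, 4, -1, 0.95],
  [0, 0, 0, 0, 8, -2, 0.95],
  [0, 0, 0, 0, 9.5, -2.1, 0.95],
  [0, 0, 0, 3, 9.5, -2.1, 0.95],
  [0, 0, 0, 6, 9.5, -2.1, 0.95],
  [0, 0, 0, 9, 9.5, -2.1, 0.95],
  [0, 0, 0, 12, 9.5, -2.1, 0.95],
  [0, 0, 0, 14, 9.5, -2.1, 0.95],
  [0, 0, 0, 15, 9.5, -2.1, 0.95],
  [0, 0, 0, 15, 9.5, -2.1, 0.95],
  [0, 0, 0, 15, 9.5, -2.1, 0.95],
])

```text
clock: 18.53
ee_pos: [0.4597, -0.1709, 0.0284]
orientation: [0.706, 0.026, 0.707, -0.026]
force: [-0.0, 0.4, -0.0]
width: 0.0834
```

Call:
play_rows([
  [0, 0, 0, 0, 0, 0, 0.75],
  [0, 0, 0, 0, 0, 0, 0.68],
  [0, 0, 0, 0, 0, 0, 0.6],
  [0, 0, 0, 0, 0, 0, 0.5],
  [0, 0, 0, 0, 0, 0, 0.5],
  [0, 0, 0, 0, 0, 0, 0.5],
  [0, 0, 0, 0, 0, 0, 0.5],
], newtons=20)

```text
clock: 19.12
ee_pos: [0.4599, -0.1706, 0.0291]
orientation: [0.707, 0.026, 0.706, -0.026]
force: [-0.3, 0.1, 7.7]
width: 0.0583
```

```bash
python3 -c "
from h import *
e=np.array([np.cos(np.radians(4.3)),np.sin(np.radians(4.3)),0]);f=np.array([-e[1],e[0],0]);c=np.array([.485,.373,.16])
for y in (.042,-.042): print(c+.036*e+f*y)
go(c+.036*e+f*.042,4.3)"
```

```text
[0.518 0.418 0.16 ]
[0.524 0.334 0.16 ]
t 19.1167 pos [ 0.46  -0.171  0.029] jaw -4.2 tilt [ 0.001 -0.001 -1.   ] q7 -0.05 w 0.0583 F [-0.251  0.104  7.681]
shift cm [-13.1  59.1   1.5] turn -8.5
```

Call:
play_rows([
  [0, 0, 0, -1, 0, 0, 0.5],
  [0, 0, 0, -4, 0, 0, 0.5],
  [0, 0, 0, -8, 0, 0, 0.5],
  [0, 0, 0, -11.5, 0.5, 0, 0.5],
  [0, 0, 0, -13, 3, 0, 0.5],
  [0, 0, 0, -13, 7, 0, 0.5],
  [0, 0, 0, -13, 11, 0.2, 0.5],
  [0, 0, 0, -13, 15, 0.4, 0.5],
  [0, 0, 0, -13, 19, 0.6, 0.5],
  [0, 0, 0, -13, 23, 0.8, 0.5],
  [0, 0, 0, -13, 27, 1, 0.5],
  [0, 0, 0, -13, 31, 1.2, 0.5],
])

```text
clock: 20.12
ee_pos: [0.4938, 0.1398, 0.1591]
orientation: [0.707, 0.026, 0.706, -0.026]
force: [0.3, -0.8, -0.9]
width: 0.0581
```

Call:
play_rows([
  [-1, 0, 0, 0, 4, 0, 0.5],
  [-3, 0, 0, 0, 8, 0, 0.5],
  [-5, 0, 0, 0, 12, 0, 0.5],
  [-7, 0, 0, 0, 16, 0, 0.5],
  [-8.5, 0, 0, 0, 20, 0, 0.5],
  [-8.5, 0, 0, 0, 23, 0, 0.5],
  [-8.5, 0, 0, 0, 25, 0, 0.5],
  [-8.5, 0, 0, 0, 25, 0, 0.5],
  [-8.5, 0, 0, 0, 25, 0, 0.5],
  [-8.5, 0, 0, 0, 25, 0, 0.5],
])

```text
clock: 20.95
ee_pos: [0.5125, 0.3861, 0.1583]
orientation: [0.706, -0.027, 0.707, 0.026]
force: [-0.4, 0.0, -1.4]
width: 0.0584
```

```bash
python3 -c "
from h import *
K=get_calibration('wrist');a=save('wrist','w8.png')
e=np.array([np.cos(np.radians(4.3)),np.sin(np.radians(4.3)),0]);f=np.array([-e[1],e[0],0]);c=np.array([.485,.373,.025])
for x,y in [(83,91),(83,-91),(-83,91),(-83,-91)]: print(x,y,proj(K,c+e*x/1000+f*y/1000))
print(proj(K,c-.045*e+[0,0,.043]))
go([.518,.418,.035],4.3)"
```

```text
83 91 [344.473 110.523]
83 -91 [334.808 289.272]
-83 91 [158.839 110.759]
-83 -91 [178.857 289.362]
[197.077 222.959]
t 21.0 pos [0.513 0.386 0.158] jaw 4.2 tilt [ 0.    -0.001 -1.   ] q7 -0.91 w 0.0584 F [ 0.092 -0.082 -0.524]
shift cm [12.3  3.2  0.7] turn -0.1
```

View pics/w8.png

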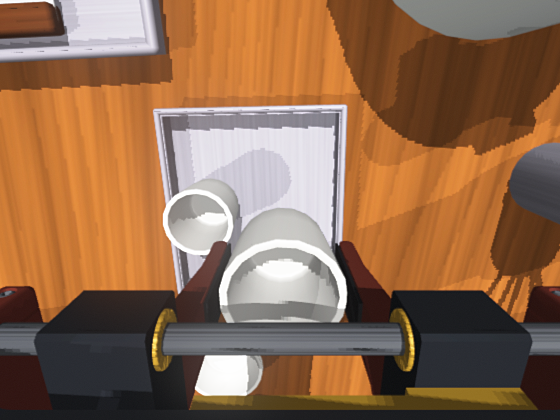

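The tray corners at (155,110) and (346,106) and the standing cup's rim at (199,222) match the prediction within about 3 mm.

Call:
play_rows([
  [0, 0, 0, 0, 2, 0.4, 0.5],
  [0, 0, 0, 2, 3.2, 0.7, 0.5],
  [0, 0, 0, 5, 3.2, 0.7, 0.5],
  [0, 0, 0, 8, 3.2, 0.7, 0.5],
  [0, 0, 0, 10, 3.2, 0.7, 0.5],
  [0, 0, 0, 11.3, 3.2, 0.7, 0.5],
  [0, 0, 0, 11.9, 3.2, 0.7, 0.5],
  [0, 0, 0, 12.2, 3.2, 0.7, 0.5],
  [0, 0, 0, 12.3, 3.2, 0.7, 0.5],
  [0, 0, 0, 12.3, 3.2, 0.7, 0.5],
  [0, 0, 0, 12.3, 3.2, 0.7, 0.5],
])

```text
clock: 21.92
ee_pos: [0.5178, 0.4203, 0.0367]
orientation: [0.707, -0.026, 0.706, 0.027]
force: [0.3, -1.1, -0.9]
width: 0.0584
```

Call:
play_rows([
  [0, 0, 0, 0.08, 0, 0, 0.5],
  [0, 0, 0, 0.15, 0, 0, 0.5],
  [0, 0, 0, 0.15, 0, 0, 0.5],
])

```text
clock: 22.17
ee_pos: [0.5172, 0.4199, 0.0342]
orientation: [0.707, -0.026, 0.706, 0.027]
force: [-0.4, 0.4, -1.2]
width: 0.0582
```

Call:
play_rows([
  [0, 0, 0, 0.08, 0, 0, 0.5],
  [0, 0, 0, 0.15, 0, 0, 0.5],
  [0, 0, 0, 0.15, 0, 0, 0.5],
  [0, 0, 0, 0.15, 0, 0, 0.5],
])

```text
clock: 22.5
ee_pos: [0.5171, 0.4198, 0.0323]
orientation: [0.707, -0.026, 0.707, 0.026]
force: [-0.1, -0.3, 0.2]
width: 0.0584
```

Call:
play_rows([
  [0, 0, 0, 0.08, 0, 0, 0.5],
  [0, 0, 0, 0.08, 0, 0, 0.5],
  [0, 0, 0, 0.08, 0, 0, 0.5],
])

```text
clock: 22.75
ee_pos: [0.5172, 0.4201, 0.0323]
orientation: [0.707, -0.026, 0.706, 0.027]
force: [-1.0, -0.4, 5.3]
width: 0.0584
```

Call:
play_rows([
  [0, 0, 0, -0.05, 0, 0, 0.72],
  [0, 0, 0, -0.05, 0, 0, 0.8],
  [0, 0, 0, -0.05, 0, 0, 0.85],
  [0, 0, 0, -0.05, 0, 0, 0.85],
  [0, 0, 0, -1, 0, 0, 0.85],
  [0, 0, 0, -4, 0, 0, 0.85],
  [0, 0, 0, -8, 0, 0, 0.85],
  [0, 0, 0, -12, 0, 0, 0.95],
  [0, 0, 0, -14, -2, 0, 0.95],
  [0, 0, 0, -14, -6, 0, 0.95],
  [0, 0, 0, -14, -10, 0, 0.95],
  [0, 0, 0, -14, -14, 0, 0.95],
])

```text
clock: 23.75
ee_pos: [0.5275, 0.2792, 0.1728]
orientation: [0.707, -0.027, 0.706, 0.027]
force: [1.0, -0.4, -0.7]
width: 0.0834
```

```bash
python3 -c "
from h import *
save('wrist','w9.png')
for r in finder.pinpoint('wrist','cup_a'): print(r['score'],np.array(r['position']))
go([.571,-.180,.17],-4.2)"
```

```text
0.75 [0.518 0.419 0.009]
t 23.85 pos [0.53  0.272 0.172] jaw 3.8 tilt [ 0.001 -0.005 -1.   ] q7 -0.73 w 0.0829 F [-0.67   0.053  0.074]
shift cm [  0.4 -45.4   1.1] turn 8.0
```

Call:
play_rows([
  [1, 0, 0, 0, -3.5, 0, 0.95],
  [2, 0, 0, 0, -7.5, 0, 0.95],
  [3, 0, 0, 0, -11.5, 0.2, 0.95],
  [4, 0, 0, 0, -15.5, 0.4, 0.95],
  [5, 0, 0, 0, -19.5, 0.6, 0.95],
  [6, 0, 0, 0, -23.5, 0.8, 0.95],
  [7, 0, 0, 0, -27.5, 1.1, 0.95],
  [8, 0, 0, 0, -31.5, 1.1, 0.95],
  [8, 0, 0, 0, -35.5, 1.1, 0.95],
  [8, 0, 0, 0, -39.5, 1.1, 0.95],
  [8, 0, 0, 0, -43.5, 1.1, 0.95],
  [8, 0, 0, 0, -45.4, 1.1, 0.95],
])

```text
clock: 24.85
ee_pos: [0.5722, -0.1778, 0.172]
orientation: [0.707, 0.024, 0.707, -0.026]
force: [1.3, -0.9, -0.3]
width: 0.0832
```

Call:
play_rows([
  [0, 0, 0, 0, 0, 0, 0.95],
  [0, 0, 0, 0, 0, 0, 0.95],
  [0, 0, 0, 0, 0, 0, 0.95],
])

```text
clock: 25.1
ee_pos: [0.5728, -0.17, 0.1719]
orientation: [0.707, 0.023, 0.707, -0.022]
force: [-0.3, -0.2, 0.1]
width: 0.0836
```

```bash
python3 -c "
from h import *
go([.572,-.180,.031],-4.2)"
```

```text
t 25.1 pos [ 0.573 -0.17   0.172] jaw -3.6 tilt [ 0.     0.001 -1.   ] q7 -0.03 w 0.0836 F [-0.349 -0.22   0.136]
shift cm [14.1 -1.  -0. ] turn 0.6
```

Call:
play_rows([
  [0, 0, 0, 1, -1, 0, 0.95],
  [0, 0, 0, 4, -1, 0, 0.95],
  [0, 0, 0, 7, -1, 0, 0.95],
  [0, 0, 0, 10, -1, 0, 0.95],
  [0, 0, 0, 12.5, -1, 0, 0.95],
  [0, 0, 0, 13.7, -1, 0, 0.95],
  [0, 0, 0, 14.1, -1, 0, 0.95],
  [0, 0, 0, 14.1, -1, 0, 0.95],
  [0, 0, 0, 14.1, -1, 0, 0.95],
])

```text
clock: 25.85
ee_pos: [0.5727, -0.1815, 0.0316]
orientation: [0.707, 0.023, 0.706, -0.023]
force: [0.1, -0.2, 0.7]
width: 0.0835
```

Call:
play_rows([
  [0, 0, 0, 0, 0, 0, 0.75],
  [0, 0, 0, 0, 0, 0, 0.68],
  [0, 0, 0, 0, 0, 0, 0.6],
  [0, 0, 0, 0, 0, 0, 0.5],
  [0, 0, 0, 0, 0, 0, 0.5],
  [0, 0, 0, 0, 0, 0, 0.5],
  [0, 0, 0, 0, 0, 0, 0.5],
], newtons=20)

```text
clock: 26.43
ee_pos: [0.5722, -0.1819, 0.0314]
orientation: [0.707, 0.023, 0.706, -0.023]
force: [-1.3, -0.2, 5.7]
width: 0.0591
```

Call:
play_rows([
  [0, 0, 0, -1, 0, 0, 0.5],
  [0, 0, 0, -4, 0, 0, 0.5],
  [0, 0, 0, -8, 0, 0, 0.5],
  [0, 0, 0, -11.5, 0, 0, 0.5],
  [0, 0, 0, -13, 1, 0, 0.5],
  [0, 0, 0, -13, 4, 0, 0.5],
  [0, 0, 0, -13, 8, 0, 0.5],
  [0, 0, 0, -13, 12, -1, 0.5],
  [0, 0, 0, -13, 16, -2, 0.5],
  [0, 0, 0, -13, 20, -3, 0.5],
  [0, 0, 0, -13, 24, -4, 0.5],
  [0, 0, 0, -13, 28, -5, 0.5],
])

```text
clock: 27.43
ee_pos: [0.5392, 0.1027, 0.1611]
orientation: [0.707, 0.023, 0.707, -0.023]
force: [1.0, 0.2, -1.5]
width: 0.0587
```

```bash
python3 -c "
from h import *
go([.524,.334,.16],4.8)"
```

```text
t 27.4333 pos [0.539 0.103 0.161] jaw -3.7 tilt [ 0. -0. -1.] q7 -0.55 w 0.0587 F [ 0.96   0.151 -1.506]
shift cm [ 0.1 23.  -3. ] turn -8.5
```

Call:
play_rows([
  [-2, 0, 0, 0, 4, -0.5, 0.5],
  [-4, 0, 0, 0, 8, -1, 0.5],
  [-6, 0, 0, 0, 12, -1.5, 0.5],
  [-8, 0, 0, 0, 16, -2, 0.5],
  [-8.5, 0, 0, 0, 19.5, -2.5, 0.5],
  [-8.5, 0, 0, 0, 21.5, -3, 0.5],
  [-8.5, 0, 0, 0, 22.2, -3, 0.5],
  [-8.5, 0, 0, 0, 22.2, -3, 0.5],
  [-8.5, 0, 0, 0, 22.2, -3, 0.5],
  [-8.5, 0, 0, 0, 22.2, -3, 0.5],
])

```text
clock: 28.27
ee_pos: [0.5253, 0.322, 0.1604]
orientation: [0.707, -0.029, 0.707, 0.028]
force: [0.4, -1.0, -1.7]
width: 0.0586
```

```bash
python3 -c "
from h import *
save('wrist','w10.png')
go([.523,.333,.034],4.8)"
```

```text
t 28.3167 pos [0.525 0.322 0.161] jaw 4.6 tilt [ 0.    -0.001 -1.   ] q7 -0.8 w 0.0592 F [ 0.506 -0.002 -1.316]
shift cm [12.6  1.1 -0.2] turn -0.2
```

View pics/w10.png

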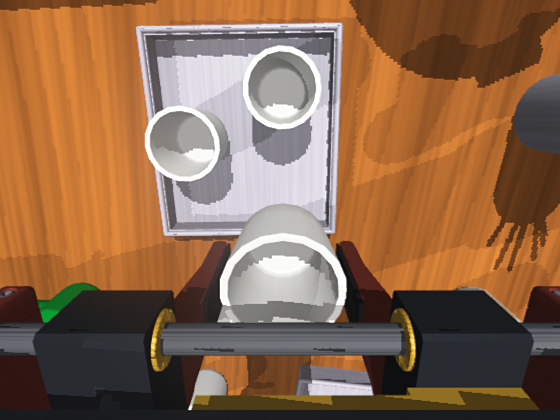

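Two cups stand in the tray, rims at (282,86) and (184,143). The free spot lies ahead of the held cup.

Call:
play_rows([
  [0, 0, 0, 0, 1.1, -0.2, 0.5],
  [0, 0, 0, 2, 1.1, -0.2, 0.5],
  [0, 0, 0, 5, 1.1, -0.2, 0.5],
  [0, 0, 0, 8, 1.1, -0.2, 0.5],
  [0, 0, 0, 10, 1.1, -0.2, 0.5],
  [0, 0, 0, 11.3, 1.1, -0.2, 0.5],
  [0, 0, 0, 12, 1.1, -0.2, 0.5],
  [0, 0, 0, 12.3, 1.1, -0.2, 0.5],
  [0, 0, 0, 12.4, 1.1, -0.2, 0.5],
  [0, 0, 0, 12.4, 1.1, -0.2, 0.5],
  [0, 0, 0, 12.4, 1.1, -0.2, 0.5],
])

```text
clock: 29.23
ee_pos: [0.5223, 0.3357, 0.0378]
orientation: [0.707, -0.029, 0.706, 0.03]
force: [0.2, 0.9, -0.4]
width: 0.0587
```

Call:
play_rows([
  [0, 0, 0, 0.08, 0, 0, 0.5],
  [0, 0, 0, 0.15, 0, 0, 0.5],
  [0, 0, 0, 0.15, 0, 0, 0.5],
])

```text
clock: 29.48
ee_pos: [0.5218, 0.3353, 0.0354]
orientation: [0.707, -0.029, 0.706, 0.03]
force: [0.7, -0.2, -1.0]
width: 0.0588
```

Call:
play_rows([
  [0, 0, 0, 0.08, 0, 0, 0.5],
  [0, 0, 0, 0.1, 0, 0, 0.5],
  [0, 0, 0, 0.1, 0, 0, 0.5],
])

```text
clock: 29.73
ee_pos: [0.5218, 0.3353, 0.0344]
orientation: [0.707, -0.029, 0.706, 0.03]
force: [-1.0, -0.9, 3.0]
width: 0.0592
```

Call:
play_rows([
  [0, 0, 0, -0.05, 0, 0, 0.72],
  [0, 0, 0, -0.05, 0, 0, 0.8],
  [0, 0, 0, -0.05, 0, 0, 0.85],
  [0, 0, 0, -0.05, 0, 0, 0.85],
  [0, 0, 0, -1, 0, 0, 0.85],
  [0, 0, 0, -4, 0, 0, 0.85],
  [0, 0, 0, -8, 0, 0, 0.85],
  [0, 0, 0, -12, 0, 0, 0.95],
  [0, 0, 0, -15.5, -2, 0, 0.95],
  [0, 0, 0, -17, -6, -1, 0.95],
  [0, 0, 0, -17, -10, -2, 0.95],
  [0, 0, 0, -17, -14, -3, 0.95],
])

```text
clock: 30.73
ee_pos: [0.5036, 0.1938, 0.2061]
orientation: [0.708, -0.03, 0.705, 0.03]
force: [0.4, -0.6, -0.2]
width: 0.0836
```

Call:
play_rows([
  [-7, 0, 0, 0, -3, -2, 0.95],
  [-14, 0, 0, 0, -6, -4, 0.95],
  [-21, 0, 0, 0, -9, -5.5, 0.95],
  [-28, 0, 0, 0, -12, -6.4, 0.95],
  [-35, 0, 0, 0, -12.8, -6.6, 0.95],
  [-42, 0, 0, 0, -12.8, -6.6, 0.95],
  [-44, 0, 0, 0, -12.8, -6.6, 0.95],
  [-44, 0, 0, 0, -12.8, -6.6, 0.95],
  [-44, 0, 0, 0, -12.8, -6.6, 0.95],
])

```text
clock: 31.48
ee_pos: [0.4485, 0.0614, 0.2046]
orientation: [0.644, -0.292, 0.644, 0.291]
force: [-0.4, 0.4, -0.9]
width: 0.0835
```

```bash
python3 -c "
from h import *
save('wrist','w11.png');K=get_calibration('wrist');np.save('K.npy',K,allow_pickle=True)
for r in finder.pinpoint('wrist','pot'): print(r['score'],np.array(r['position']),proj(K,np.array(r['position'])))
go([.45,.062,.2],49)"
```

```text
0.88 [0.451 0.061 0.003] [284.08  183.509]
0.77 [ 0.306  0.171 -0.005] [271.269   9.518]
t 31.5833 pos [0.449 0.062 0.204] jaw 48.7 tilt [ 0. -0. -1.] q7 0.46 w 0.0833 F [0.605 0.2   0.063]
shift cm [ 0.4 -0.1  0.1] turn -0.3
```

View pics/w11.png

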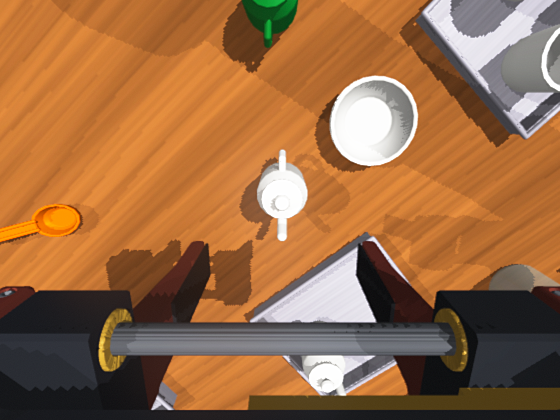

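The pot is centred and aligned in the wrist view: ear at (283,155), knob at (283,204), spout at (282,237). Descending now.

Call:
play_rows([
  [0, 0, 0, 3, -0.1, 0.1, 0.95],
  [0, 0, 0, 7, -0.1, 0.1, 0.95],
  [0, 0, 0, 10, -0.1, 0.1, 0.95],
  [0, 0, 0, 13, -0.1, 0.1, 0.95],
  [0, 0, 0, 15.5, -0.1, 0.1, 0.95],
  [0, 0, 0, 17, -0.1, 0.1, 0.95],
  [0, 0, 0, 17.7, -0.1, 0.1, 0.95],
  [0, 0, 0, 17.7, -0.1, 0.1, 0.95],
  [0, 0, 0, 17.7, -0.1, 0.1, 0.95],
])

```text
clock: 32.33
ee_pos: [0.4502, 0.0619, 0.0274]
orientation: [0.644, -0.292, 0.644, 0.292]
force: [-0.0, -1.0, -0.9]
width: 0.0837
```

Call:
play_rows([
  [0, 0, 0, 0, 0, 0, 0.75],
  [0, 0, 0, 0, 0, 0, 0.65],
  [0, 0, 0, 0, 0, 0, 0.58],
  [0, 0, 0, 0, 0, 0, 0.45],
  [0, 0, 0, 0, 0, 0, 0.45],
  [0, 0, 0, 0, 0, 0, 0.45],
  [0, 0, 0, 0, 0, 0, 0.45],
  [0, 0, 0, 0, 0, 0, 0.45],
], newtons=25)

```text
clock: 33.0
ee_pos: [0.4499, 0.0609, 0.0274]
orientation: [0.644, -0.292, 0.644, 0.292]
force: [-2.2, -1.9, 6.0]
width: 0.0517
```

Call:
play_rows([
  [0, 0, 0, -1, 0, 0, 0.45],
  [0, 0, 0, -4, 0, 0, 0.45],
  [0, 0, 0, -8, 0, 0, 0.45],
  [0, 0, 0, -12, 0, 0, 0.45],
  [0, 0, 0, -15, 0, 0, 0.45],
  [-5, 0, 0, -16, 0, 0, 0.45],
  [-12, 0, 0, -16, 0, 0, 0.45],
  [-19, 0, 0, -16, 0, 0, 0.45],
  [-26, 0, 0, -16, 0, 0, 0.45],
  [-33, 0, 0, -16, 0, 0, 0.45],
  [-38, 0, 0, -16, 0, 0, 0.45],
  [-38, 0, 0, -16, 0, 0, 0.45],
])

```text
clock: 34.0
ee_pos: [0.4495, 0.0615, 0.1873]
orientation: [0.513, -0.487, 0.513, 0.487]
force: [0.0, 1.1, -1.6]
width: 0.0521
```

```bash
python3 -c "
from h import *
e=np.array([np.cos(np.radians(-3.3)),np.sin(np.radians(-3.3)),0]);f=np.array([-e[1],e[0],0]);c=np.array([.644,.003,.18])
print(c+f*.042)
go(c+.042*f,86.7)"
```

```text
[0.646 0.045 0.18 ]
t 34.0 pos [0.449 0.062 0.187] jaw 87.0 tilt [-0.  0. -1.] q7 1.07 w 0.0521 F [ 0.025  1.065 -1.637]
shift cm [  0.7 -19.8  -0.6] turn 0.3
```

Call:
play_rows([
  [0, 0, 0, 0, -3, 0, 0.45],
  [0, 0, 0, 0, -7, -0.2, 0.45],
  [0, 0, 0, 0, -11, -0.4, 0.45],
  [0, 0, 0, 0, -15, -0.5, 0.45],
  [0, 0, 0, 0, -18, -0.6, 0.45],
  [0, 0, 0, 0, -19.5, -0.6, 0.45],
  [0, 0, 0, 0, -19.8, -0.6, 0.45],
  [0, 0, 0, 0, -19.8, -0.6, 0.45],
  [0, 0, 0, 0, -19.8, -0.6, 0.45],
])

```text
clock: 34.75
ee_pos: [0.6461, 0.0448, 0.1868]
orientation: [0.514, -0.485, 0.514, 0.486]
force: [-0.1, 0.6, -2.2]
width: 0.0516
```

```bash
python3 -c "
from h import *
a=save('top','t2.png')
cv2.imwrite('pics/t2c.png',cv2.resize(a[90:250,90:440],(770,352),interpolation=2)[:,:,::-1])
b=save('wrist','w12.png')
cv2.imwrite('pics/t2d.png',np.vstack([cv2.resize(a[90:250,90:440],(770,352)),cv2.resize(b[:300],(462,247)).copy().repeat(1,1) if 0 else cv2.copyMakeBorder(cv2.resize(b[:320],(420,240)),0,0,0,350,0)])[:,:,::-1])
go([.646,.045,.034],86.7)"
```

```text
t 34.85 pos [0.646 0.045 0.187] jaw 86.8 tilt [-0. -0. -1.] q7 1.06 w 0.0516 F [ 0.3   -0.009 -2.006]
shift cm [15.3  0.   0. ] turn 0.1
```

View pics/t2d.png

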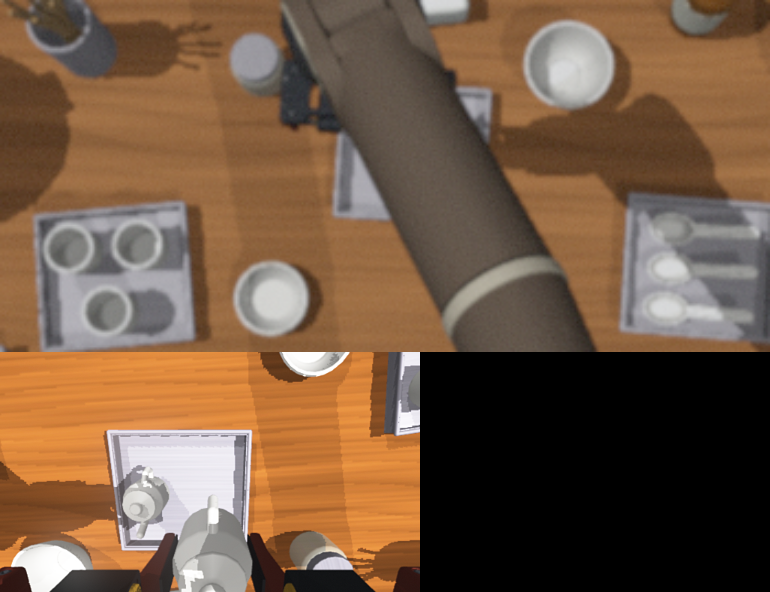

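All three cups stand apart in their tray, and the three spoons are parallel. The held pot hangs over the free half of its tray with its spout along +x, the same way as the other pot.

Call:
play_rows([
  [0, 0, 0, 2, 0, 0, 0.45],
  [0, 0, 0, 5, 0, 0, 0.45],
  [0, 0, 0, 8, 0, 0, 0.45],
  [0, 0, 0, 11, 0, 0, 0.45],
  [0, 0, 0, 13, 0, 0, 0.45],
  [0, 0, 0, 14.3, 0, 0, 0.45],
  [0, 0, 0, 14.9, 0, 0, 0.45],
  [0, 0, 0, 15.2, 0, 0, 0.45],
  [0, 0, 0, 15.3, 0, 0, 0.45],
  [0, 0, 0, 15.3, 0, 0, 0.45],
  [0, 0, 0, 15.3, 0, 0, 0.45],
])

```text
clock: 35.77
ee_pos: [0.6481, 0.0445, 0.0354]
orientation: [0.514, -0.486, 0.513, 0.485]
force: [-0.7, -0.0, -2.4]
width: 0.0517
```

Call:
play_rows([
  [0, 0, 0, 0.08, 0, 0, 0.45],
  [0, 0, 0, 0.15, 0, 0, 0.45],
  [0, 0, 0, 0.15, 0, 0, 0.45],
])

```text
clock: 36.02
ee_pos: [0.6474, 0.0443, 0.0329]
orientation: [0.514, -0.486, 0.514, 0.486]
force: [-0.6, -0.2, -3.4]
width: 0.0516
```

Call:
play_rows([
  [0, 0, 0, 0.08, 0, 0, 0.45],
  [0, 0, 0, 0.12, 0, 0, 0.45],
  [0, 0, 0, 0.12, 0, 0, 0.45],
])

```text
clock: 36.27
ee_pos: [0.6472, 0.0443, 0.0312]
orientation: [0.514, -0.486, 0.514, 0.486]
force: [-0.5, 0.1, -2.3]
width: 0.0515
```

Call:
play_rows([
  [0, 0, 0, 0.05, 0, 0, 0.45],
  [0, 0, 0, 0.08, 0, 0, 0.45],
  [0, 0, 0, 0.08, 0, 0, 0.45],
])

```text
clock: 36.52
ee_pos: [0.6472, 0.0443, 0.0306]
orientation: [0.514, -0.486, 0.514, 0.486]
force: [0.0, 0.2, -1.1]
width: 0.0515
```

Call:
play_rows([
  [0, 0, 0, 0.05, 0, 0, 0.45],
  [0, 0, 0, 0.05, 0, 0, 0.45],
  [0, 0, 0, 0.05, 0, 0, 0.45],
])

```text
clock: 36.77
ee_pos: [0.6473, 0.0443, 0.0305]
orientation: [0.514, -0.486, 0.514, 0.486]
force: [-2.2, -1.0, 4.0]
width: 0.0517
```

Call:
play_rows([
  [0, 0, 0, -0.05, 0, 0, 0.66],
  [0, 0, 0, -0.05, 0, 0, 0.74],
  [0, 0, 0, -0.05, 0, 0, 0.74],
  [0, 0, 0, -0.05, 0, 0, 0.74],
  [0, 0, 0, -1, 0, 0, 0.74],
  [0, 0, 0, -4, 0, 0, 0.74],
  [0, 0, 0, -8, 0, 0, 0.74],
  [0, 0, 0, -12, 0, 0, 0.74],
  [0, 0, 0, -16, 0, 0, 0.74],
  [0, 0, 0, -18, 2, 0, 0.74],
  [0, 0, 0, -18, 6, 0, 0.74],
  [0, 0, 0, -18, 10, 0, 0.74],
])

```text
clock: 37.77
ee_pos: [0.5475, 0.0507, 0.2119]
orientation: [0.515, -0.486, 0.513, 0.485]
force: [-0.9, 0.5, 0.7]
width: 0.065
```

Call:
play_rows([
  [0, 0, 0, 0, 4, -4, 0.74],
  [0, 0, 0, 0, 8, -8, 0.74],
  [0, 0, 0, 0, 12, -12, 0.74],
  [0, 0, 0, 0, 14, -15, 0.74],
  [0, 0, 0, 0, 14, -18, 0.74],
  [0, 0, 0, 0, 14, -18, 0.74],
  [0, 0, 0, 0, 14, -18, 0.74],
  [0, 0, 0, 0, 14, -18, 0.74],
])

```text
clock: 38.43
ee_pos: [0.3973, -0.1228, 0.2108]
orientation: [0.515, -0.486, 0.515, 0.484]
force: [0.1, 0.8, -0.6]
width: 0.0651
```

```bash
python3 -c "
from h import *
st()
a=save('top','t3.png');b=save('side','s3.png')
cv2.imwrite('pics/t3d.png',np.vstack([cv2.resize(a[90:250,90:440],(560,256)),b[60:400]])[:,:,::-1])"
```

```text
t 38.4333 pos [ 0.397 -0.123  0.211] jaw 86.6 tilt [ 0.001 -0.001 -1.   ] q7 1.6 w 0.0651 F [ 0.057  0.802 -0.635]
```

View pics/t3d.png

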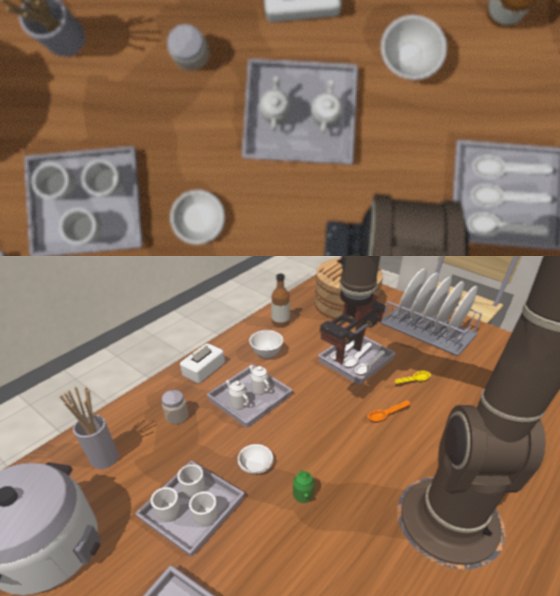

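Everything is in place: three cups upright, two pots upright, three parallel spoons, and the dishes and bowl where they were. The arm is clear at z 0.21 m, so I'm handing in.

```bash
python3 -c "
from h import *
print(robot.finish_job())"
```

```text
the job is handed in; nothing more can be done
None
```

I sorted all five pieces in the order asked (spoons, cups, pot) and handed the job in at about 38.5 s of the 128 s allowed.

- **Spoons:** both lie right way up beside the one already in their tray, parallel with it and bowl the same way.
- **Cups:** both stand upright and clear of each other and of the cup already there.
- **Pot:** it stands upright beside the other pot, with its spout the same way.
- **Setting down:** each piece was lowered until I felt light contact (3 to 5 N) before I opened the gripper.

The last top and side pictures show nothing piled or tipped. The dishes and rice bowl are where they were, and I left the green pot and the orange and yellow spoons alone. The gripper was empty and touching nothing, at 0.21 m. No check failed. My tray estimates and the close-up views differed by 2 to 4 mm, well within the room available.

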